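# Third hand: butt a lug saddle against the stop collar on a pipe and hold it for tacking

### The job

Pick up the larger of the two lug saddles, the one that fits the clamped pipe, and lay it over the long bare stretch of the pipe, lug straight up, with a gap of a couple of centimetres to the stop collar. Then, keeping it seated on the pipe, slide it along until its end butts square against the collar, and press it there by its lug, with about 10 newtons steadily on the collar (never above 40, or the collar slips) for at least three seconds, so that the welder can tack it. Finish still gripping the lug and pressing, and leave everything else on the table where it is.

Things in the scene. Friction and masses are not known exactly. Their poses are not given: they have to be found in the camera images.
- saddle_lug (a point): Centre of the lug of the larger saddle (the one to use; grey steel, about 0.5 kg): a flat upright plate 10 mm thick along the bore, 44 wide, 52 tall, with an eye, welded across the middle of the shell's back. z up, y along the bore (through the lug's thickness), x along the lug's width. The shell's back is 26 mm below this point. 53 mm high when standing on the table, 162 mm when seated on the pipe.
- saddle_bore (a point): Middle of the larger saddle's bore axis, 63.5 mm under its lug centre; axes as there. The shell round it: bore radius 31.5 mm, wall 6, 72 long along the bore (the ends, alike, are 36 mm from here along y), 70 wide over its two legs, open below; it covers the upper 140 degrees of a 60 mm pipe, the legs' feet 10 mm above this axis. Seated, this point is 1.4 mm below the pipe's axis.
- small_saddle_lug (a point): Centre of the lug of the smaller saddle, made for a thinner pipe, of the same shape and steel: leave it. Bore radius 22 mm, 51 wide over the legs, 56 long, 60 tall in all; lug 10 x 32 x 40 mm tall; axes as for the larger one. The two saddles stand on the table at the robot's right, 11 to 23 cm apart, and either can be the nearer.
- pipe_rig: Rust-brown steel pipe, outer diameter 60.3 mm, clamped level in two blue V-block stands, all fixed. Origin on the table under the pipe's middle; the axis runs along y, 100 mm above the table, from y = -200 to 200 mm; z up. Stands at y = -150 and 150, each 50 mm long along the pipe, 130 wide across it, with a hold-down bar (30 mm along y) over the pipe and studs up to 152 mm above the table.
- collar: Stop collar: a black split clamp ring bolted round the pipe, rigid, 84 mm outside diameter, 20 wide, bolt ears out to 59 mm each side. Origin on the pipe's axis at mid-width, axes as the pipe's. It sits 45 to 95 mm from the pipe's middle at +y (robot's left); the long bare stretch is at its -y side, and its stop face at y = -10 mm: the butted saddle's lug centre is at y = -46. Sliding the saddle takes 2 to 8 N, more if pressed down.
- wire_brush: A bystander: wire brush with a wooden handle, about 250 x 28 x 32 mm tall, bristles up, lying along the robot's x between the saddles and the pipe. Origin under its middle.

How it is judged:
By the outcome, as a careful person would: the job done as asked, in the order asked, and still so for the second after the job is handed in, while the arm keeps its last pose, push and grip.
It also fails if it takes over 72 s, if anything falls off the work surface, if the arm or the gripper's body presses on something with over 40 N, if the wrist force passes 120 N, or if a joint passes its speed limit or range.

### The arm

A 6-joint arm with a two-finger parallel gripper is mounted at the origin on the work surface. World frame = base frame: x ahead of the robot, y to its left, z up, the work surface at z = 0. Lengths are in m, angles in rad, forces in N, time in s.
With the tool pointing down it reaches from about 0.25 to 0.725 m from the base axis. Payload 4 kg.
Tool frame: the origin (TCP) lies on the front face of the gripper's body, between the roots of the fingers; the fingertips stand 73 mm ahead of it and the grasp point (between the pads) lies 54 mm ahead of it; z points along the fingers, y is the line along which they close (so a half turn about z gives the same grasp; the last joint's range is limited). The gripper opens to 85 mm and grips with 20 to 120 N. Pads are 22 mm wide; open, the fingers measure 114 mm over their backs; the gripper's body (76 mm by 85 mm) begins 54 mm behind the grasp point. The pads swing forward as they close: fully open they stand 13 mm farther back than shut.
Start: joints at [-1.187, 0.241, 0.005, 1.335, 0, 1.571], TCP at [0.187, -0.464, 0.304] pointing down, gripper open.
Joint ranges: [-2.72, 2.72], [-1.05, 1.87], [-1.09, 1.28], [-1.99, 2.15], [-1.42, 1.44], [-3.14, 3.14]. Speed limits (rad/s): [2.79, 2.79, 3.14, 3.14, 3.14, 3.14].

### API

Orientations are given as a unit quaternion [x, y, z, w].
In Python, from workcell import bot gives the robot as it stands. The module is installed in compiled form; this text tells all that it offers.
- The arm moves only by the tool step_arm, never from a script. Its argument "rows" is a list of rows, each a list of 2 entries, a list of its own where there are three numbers: the shift along the tool's x, y, z in mm, then the turn about the tool's z in degrees. A call has 1 to 12 rows; each row is the pose to reach, as a shift and turn from the pose commanded when the call began, along the tool's axes at that moment; what a row does not reach only later rows make up. A row lasts 1/8 s, in which the tool goes at most 62.5 mm and 10.7 degrees, less where a joint would pass 70% of its speed; a pose out of reach is approached as far as the arm can. A call with a gripper value outside its range is refused whole. "claw" is the gripper's target within -1 to 1 (shut at 1, half-way at 0, fully open at -1), set as the call begins (left out, the last holds). The fingers move at their own pace and stop on an object; the grip force is fixed at half the most. Time passes only in rows, so rows that repeat a pose let the fingers close. It gives the time, the measured TCP pose, the force, the opening and the grip force at its end, in the units of the state.
- bot.get_obs(): the state, without advancing time (a new reading comes with each control period).
- bot.camera(name): name is "side" or "top"; returns (picture, depth): 420x560x3 uint8, red, green, blue; 420x560 float32, m along the optical axis (not along the pixel's ray), 0 where there is no reading.
- bot.camera_params(name): a dict with "fx", "fy", "cx", "cy" (pixels), "pose" (4x4, takes a point from camera to world coordinates). Camera axes: x right, y up, looking along -z (the intrinsics and any distortion apply to the point x, -y, -z); pixel columns grow to the right and rows downward; lengths in m; the calibration is good to about 2 mm. A picture is of the moment at which its call begins. camera_params takes no time and is no camera call.
- bot.job_done(): hands the job in; it is judged then, once.
Trained networks look in the newest picture that a camera, given by its name, has taken for a name from the list of things; names that differ only in an ending like _2 or _b are one class to them, and where a whole thing is asked for, a point or a joint stands for the part that bears it (a point fixed in the world has none). Each returns a list of dicts, best first, with "score" (0 to 1); they miss things now and then, are a little off and sometimes report something else, mostly with a low value. They report only what shows in the picture. A call takes as long as a camera call.
- bot.trace(target, camera): "pixels" (420x560 bool, what is visible of it) and "uv" ([column, row] in pixels, amid what is visible of it).
The state is a dict: "clock": time; "joint_pos": joint angles; "joint_vel": joint speeds; "tau": joint torques, N m; "eef_pos": TCP position; "tool_rot": TCP orientation; "ft_force": force on the tool from outside, world axes, zero at the start; "ft_torque": the same for the moment, N m; "grip_width": finger opening in m; "grasp_force": force on a finger pad.
Only numpy, scipy, OpenCV 4.12 (cv2) and the standard library are available. Lean on these libraries where they do the work, as an engineer would, in place of code of your own. Each camera call takes 0.05 s, during which the arm holds its last target. There are 200 camera calls.

## Working session

There is one attempt and no reset: what is moved stays moved. The work goes in short steps, Python scripts to look and compute and a tool call to move; the robot and the scene stay as the last step left them, time stands still between calls to the robot, and variables do not carry over. Pictures are saved under pics/ and viewed, at most 10 in all, crops included, and the job is handed in when it is done.

Besides the shell and the picture viewer there is one more tool, called by a JSON object that holds its "name" and its "arguments". step_arm: Moves the arm, as the interface text tells. Its arguments: {"type":"object","properties":{"rows":{"type":"array"},"claw":{"type":"number"}},"required":["rows"]}

```bash
mkdir -p pics
cat > h.py <<'E'
import numpy as np, cv2
from workcell import bot
from scipy.spatial.transform import Rotation as R
def look(cam,name=None):
    p,d=bot.camera(cam)
    if name: cv2.imwrite(f'pics/{name}.png',p[:,:,::-1])
    return p,d
def pts(cam,d,mask):
    c=bot.camera_params(cam); v,u=np.nonzero(mask&(d>0)); z=d[v,u]
    P=np.c_[(u-c['cx'])/c['fx']*z,-(v-c['cy'])/c['fy']*z,-z]
    M=np.array(c['pose']); return P@M[:3,:3].T+M[:3,3]
E
python3 - <<'E'
from h import *
o=bot.get_obs()
print(o['eef_pos'],o['tool_rot'],R.from_quat(o['tool_rot']).as_matrix().round(3),o['ft_force'],o['grip_width'])
ds={}
for c in ('top','side'):
    p,ds[c]=look(c,c+'0'); print({k:(np.round(v,3).tolist() if k!='x' else v) for k,v in bot.camera_params(c).items()})
for c in ('top','side'):
    for t in ('saddle_lug','small_saddle_lug','collar','pipe_rig','wire_brush'):
        for r in bot.trace(t,c)[:3]:
            P=pts(c,ds[c],r['pixels'])
            print(c,t,round(r['score'],2),np.round(r['uv']),len(P),np.percentile(P,[2,50,98],axis=0).round(3).tolist() if len(P) else '')
E
```

```text
[ 0.18704035 -0.46317696  0.30302158] [ 9.81646518e-01  1.90706629e-01 -1.84449185e-04 -1.02975093e-03] [[ 0.927  0.374 -0.001]
 [ 0.374 -0.927  0.002]
 [ 0.    -0.002 -1.   ]] [0.09141205 0.12952947 0.13293593] 0.08543435090332213
{'fx': 428.167, 'fy': 428.167, 'cx': 282.566, 'cy': 211.865, 'pose': [[-0.021, 0.989, -0.147, 0.353], [-1.0, -0.017, 0.026, -0.066], [0.023, 0.148, 0.989, 1.09], [0.0, 0.0, 0.0, 1.0]]}
{'fx': 525.128, 'fy': 525.128, 'cx': 284.975, 'cy': 212.103, 'pose': [[-0.988, 0.082, -0.133, 0.347], [-0.156, -0.493, 0.856, 0.936], [0.005, 0.866, 0.5, 0.694], [0.0, 0.0, 0.0, 1.0]]}
top saddle_lug 0.85 [377. 193.] 741 [[0.531, -0.369, 0.004], [0.558, -0.332, 0.024], [0.598, -0.301, 0.078]]
top small_saddle_lug 0.78 [384. 237.] 433 [[0.41, -0.372, 0.003], [0.435, -0.341, 0.017], [0.463, -0.316, 0.06]]
top collar 0.59 [181. 193.] 446 [[0.498, 0.13, 0.097], [0.542, 0.147, 0.128], [0.604, 0.164, 0.143]]
top pipe_rig 0.71 [215. 184.] 5700 [[0.483, -0.117, 0.01], [0.565, 0.067, 0.127], [0.65, 0.252, 0.147]]
top wire_brush 0.61 [320. 200.] 898 [[0.41, -0.204, 0.009], [0.542, -0.19, 0.015], [0.642, -0.178, 0.035]]
side saddle_lug 0.82 [280. 188.] 511 [[0.534, -0.396, -0.002], [0.561, -0.331, 0.027], [0.603, -0.297, 0.076]]
side small_saddle_lug 0.72 [322. 190.] 336 [[0.416, -0.436, -0.003], [0.442, -0.339, 0.018], [0.466, -0.315, 0.058]]
side collar 0.86 [239. 264.] 704 [[0.502, 0.133, 0.104], [0.555, 0.155, 0.125], [0.608, 0.17, 0.141]]
side collar 0.27 [294. 223.] 553 [[0.41, -0.228, -0.001], [0.507, -0.182, 0.011], [0.569, -0.175, 0.031]]
side pipe_rig 0.76 [243. 281.] 7655 [[0.484, -0.093, 0.002], [0.557, 0.211, 0.111], [0.657, 0.268, 0.144]]
side pipe_rig 0.7 [292. 223.] 625 [[0.41, -0.228, -0.003], [0.509, -0.182, 0.011], [0.576, -0.175, 0.03]]
side wire_brush 0.63 [292. 222.] 651 [[0.409, -0.234, -0.003], [0.51, -0.183, 0.011], [0.583, -0.174, 0.032]]
```

View pics/top0.png

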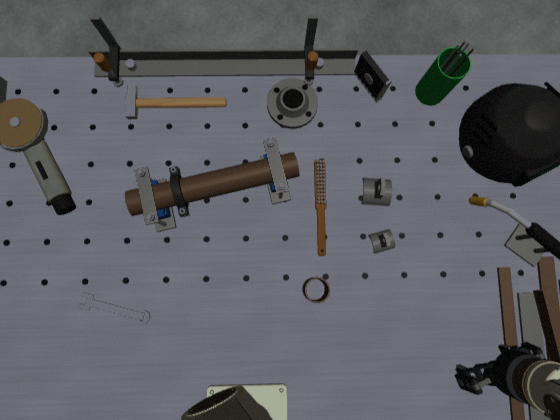

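View pics/side0.png

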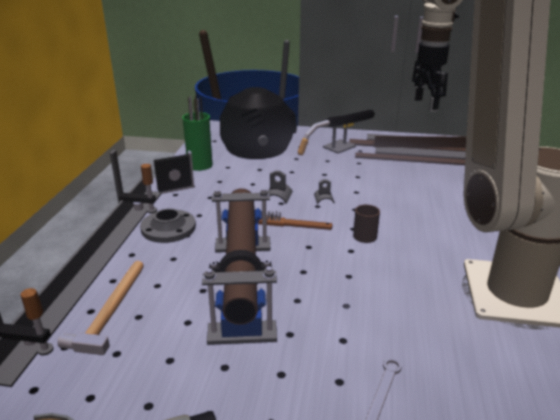

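Run:
```python
from h import *
for c in ('top','side'):
    p,d=look(c)
    for t,zl in (('saddle_lug',.055),('small_saddle_lug',.045)):
        P=pts(c,d,bot.trace(t,c)[0]['pixels'])
        for nm,m in(('lug',P[:,2]>zl),('all',P[:,2]>0.008)):
            Q=P[m][:,:2].astype(np.float32); r=cv2.minAreaRect(Q*1000); print(c,t,nm,len(Q),np.round(r[0],1),np.round(r[1],1),round(r[2],1),(np.median(Q,0)*1000).round(1),P[m][:,2].max())
    # pipe: lines of points on pipe
    P=pts(c,d,bot.trace('pipe_rig',c)[0]['pixels'])
    m=(P[:,2]>.112)&(P[:,2]<.137)&(P[:,1]>-.05)&(P[:,1]<.115)
    Q=P[m]
    for lo in (-.05,-.02,.01,.04,.07,.1):
        q=Q[(Q[:,1]>lo)&(Q[:,1]<lo+.03)]
        if len(q)>10:
            A=np.c_[2*q[:,0],2*q[:,2],np.ones(len(q))]; s=np.linalg.lstsq(A,(q[:,0]**2+q[:,2]**2),rcond=None)[0]
            print(c,lo,len(q),s[:2].round(4),'r',np.sqrt(s[2]+s[0]**2+s[1]**2).round(4),'max z',q[:,2].max().round(4),'x range',np.percentile(q[:,0],[1,99]).round(4))
    P=pts(c,d,bot.trace('collar',c)[0]['pixels']); m=P[:,2]>.1325
    r=cv2.minAreaRect((P[m][:,:2]*1000).astype(np.float32)); print(c,'collar',m.sum(),r, np.percentile(P[m],[3,97],axis=0).round(4))
```

```text
top saddle_lug lug 101 [ 565.  -336.5] [11.1 44.4] 84.9 [ 563.1 -334.5] 0.08262791122996771
top saddle_lug all 692 [ 564.4 -336.4] [72.2 68.4] 84.9 [ 560.1 -331.6] 0.08262791122996771
top small_saddle_lug lug 70 [ 436.7 -344.6] [31.5 11.3] 16.3 [ 437.2 -343.3] 0.06283587302338556
top small_saddle_lug all 394 [ 436.8 -344.5] [47.6 57.7] 13.6 [ 435.4 -340.4] 0.06283587302338556
top -0.05 304 [0.5954 0.1016] r 0.0291 max z 0.1341 x range [0.5669 0.6233]
top -0.02 302 [0.5886 0.1034] r 0.0277 max z 0.1344 x range [0.5603 0.6151]
top 0.01 307 [0.5817 0.1015] r 0.0291 max z 0.1339 x range [0.5521 0.6096]
top 0.04 305 [0.5751 0.1018] r 0.0289 max z 0.1341 x range [0.5455 0.603 ]
top 0.07 305 [0.5684 0.1024] r 0.0284 max z 0.1332 x range [0.5404 0.5944]
top 0.1 162 [0.563  0.1027] r 0.0283 max z 0.1345 x range [0.5344 0.5899]
top collar 209 ((554.4095458984375, 149.99139404296875), (54.463584899902344, 19.926158905029297), 11.96054744720459) [[0.5294 0.138  0.1331]
 [0.5796 0.1614 0.1441]]
side saddle_lug lug 112 [ 548.1 -227.4] [ 43.8 243.6] 10.2 [ 565.2 -332.2] 0.13292736076197986
side sad
[... 204 characters left out ...]
all 266 [ 438.8 -339.3] [43.8 57.1] 10.9 [ 439.9 -338.1] 0.05844694821302987
side -0.05 176 [0.6099 0.1196] r 0.0233 max z 0.1363 x range [0.5704 0.6619]
side -0.02 178 [0.5909 0.0977] r 0.0309 max z 0.1305 x range [0.5628 0.6186]
side 0.01 190 [0.5841 0.0985] r 0.0303 max z 0.1304 x range [0.5574 0.6111]
side 0.04 212 [0.577  0.0983] r 0.0304 max z 0.1304 x range [0.548  0.6044]
side 0.07 213 [0.5705 0.0986] r 0.0303 max z 0.1307 x range [0.5424 0.5989]
side 0.1 116 [0.5658 0.099 ] r 0.0299 max z 0.1309 x range [0.5396 0.5923]
side collar 212 ((555.4808959960938, 151.66934204101562), (52.34071731567383, 23.11336898803711), 11.645691871643066) [[0.5331 0.1411 0.1328]
 [0.5768 0.1641 0.1413]]
```

The top view shows the large saddle at (377,191), the small one at (382,241), the brush at (320,205), and the pipe running from (130,200) to (298,165) with the collar at (178,190). The side view agrees: large saddle at (280,187), collar at (239,264). Next I go above the large saddle.

{"name": "step_arm", "arguments": {"rows": [[[25, 1, 10], 2], [[75, 4, 25], 6], [[125, 7, 40], 10], [[175, 10, 55], 14], [[225, 13, 70], 18], [[275, 16, 80], 22], [[325, 19, 83], 25], [[370, 22, 83], 27], [[398, 24, 83], 27], [[398, 24, 83], 27], [[398, 24, 83], 27]], "claw": -1}}

```text
clock: 2.48
eef_pos: [0.5647, -0.3369, 0.2205]
tool_rot: [0.999, -0.044, -0.001, -0.0]
ft_force: [-0.1, 0.3, -1.4]
grip_width: 0.0855
grasp_force: 0.0
```

Run:
```python
from h import *
o=bot.get_obs(); print(o['clock'],o['eef_pos'],R.from_quat(o['tool_rot']).as_matrix().round(3),o['ft_force'],o['joint_pos'])
p,d=look('top'); cv2.imwrite('pics/t1.png',cv2.resize(p[120:280,270:470,::-1],(800,600)))
p,d=look('side'); cv2.imwrite('pics/s1.png',cv2.resize(p[80:230,200:400,::-1],(800,600)))
for c in ('side',):
    for r in bot.trace('saddle_lug',c)[:1]:
        P=pts(c,d,r['pixels']); P=P[(P[:,1]>-.39)&(P[:,2]>.055)&(P[:,2]<.09)]
        r=cv2.minAreaRect((P[:,:2]*1000).astype(np.float32)); print(r,len(P))
```

```text
2.475 [ 0.5646919  -0.33692524  0.22051741] [[ 0.996 -0.087 -0.001]
 [-0.087 -0.996  0.   ]
 [-0.001 -0.    -1.   ]] [-0.07015455  0.34755579 -1.35896505] [-5.37816902e-01  5.99211018e-01  3.33026218e-01  1.30572109e+00
 -3.93259264e-04  2.69136201e+00]
```

View side.

View pics/s1.png

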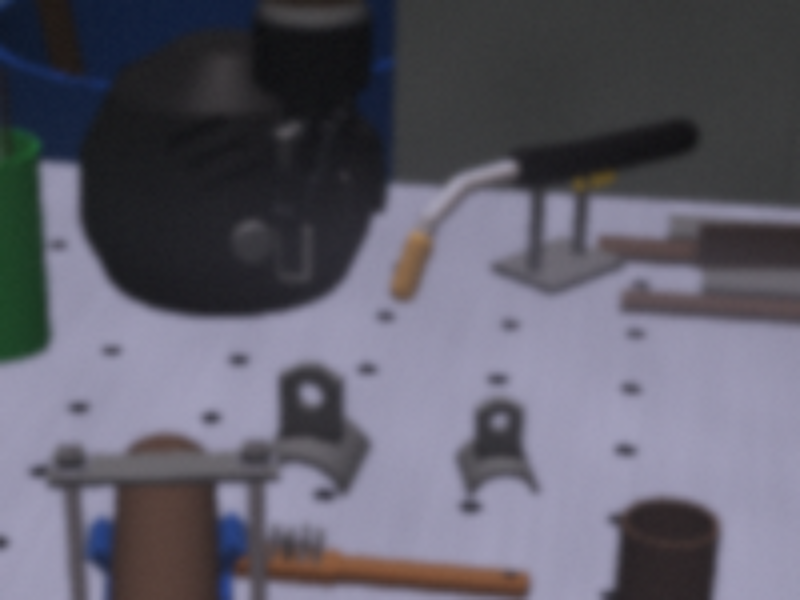

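The crop shows the open gripper above the lug: near finger tip at (292,275), larger saddle's lug at (310,400). Next I descend and close.

{"name": "step_arm", "arguments": {"rows": [[[0, 0, 20], 0], [[0, 0, 45], 0], [[0, 0, 70], 0], [[0, 0, 90], 0], [[0, 0, 102], 0], [[0, 0, 108], 0], [[0, 0, 108], 0], [[0, 0, 108], 0]]}}

```text
clock: 3.62
eef_pos: [0.5657, -0.3371, 0.1139]
tool_rot: [0.999, -0.044, 0.001, 0.0]
ft_force: [0.6, 0.2, 0.3]
grip_width: 0.0856
grasp_force: 0.0
```

{"name": "step_arm", "arguments": {"rows": [[[0, 0, 0], 0], [[0, 0, 0], 0], [[0, 0, 0], 0], [[0, 0, 0], 0], [[0, 0, 0], 0], [[0, 0, 0], 0], [[0, 0, 0], 0], [[0, 0, 0], 0], [[0, 0, 0], 0], [[0, 0, 0], 0]], "claw": 1}}

```text
clock: 4.88
eef_pos: [0.5653, -0.337, 0.113]
tool_rot: [0.999, -0.044, 0.0, 0.0]
ft_force: [-0.9, -1.6, 1.3]
grip_width: 0.0091
grasp_force: 60.3
```

{"name": "step_arm", "arguments": {"rows": [[[0, 0, -10], 0], [[0, 0, -30], 0], [[0, 0, -65], 0], [[0, 0, -105], 0], [[0, 0, -145], 0], [[0, 0, -180], 0], [[0, 0, -200], 0], [[0, 0, -207], 0], [[0, 0, -207], 0], [[0, 0, -207], 0]]}}

```text
clock: 6.12
eef_pos: [0.5648, -0.3365, 0.3179]
tool_rot: [0.999, -0.044, -0.002, -0.001]
ft_force: [-0.7, -0.7, -5.7]
grip_width: 0.0089
grasp_force: 59.7
```

{"name": "step_arm", "arguments": {"rows": [[[-1, -15, 0], 0], [[-4, -50, 0], -1], [[-7, -95, 0], -3], [[-11, -140, 0], -5], [[-14, -185, 0], -7], [[-18, -230, 0], -9], [[-21, -275, 0], -11], [[-24, -320, 0], -13], [[-28, -365, 0], -15], [[-31, -400, 0], -17], [[-32, -421, 0], -18], [[-32, -421, 0], -18]]}}

```text
clock: 7.62
eef_pos: [0.5697, 0.087, 0.3196]
tool_rot: [0.993, 0.114, -0.0, 0.0]
ft_force: [-0.6, -0.7, -5.7]
grip_width: 0.009
grasp_force: 59.6
```

```bash
cat > m.py <<'E'
from h import *
import sys
tag=sys.argv[1]
o=bot.get_obs(); print(o['clock'],o['eef_pos'],R.from_quat(o['tool_rot']).as_matrix().round(3).tolist(),o['ft_force'],o['ft_torque'],o['grip_width'])
ez=o['eef_pos'][2]
for c in ('top','side'):
    p,d=look(c,c+tag)
    for t in ('saddle_lug','collar','pipe_rig'):
        for r in bot.trace(t,c)[:1]:
            P=pts(c,d,r['pixels']); print(c,t,round(r['score'],2),r['uv'],len(P),np.percentile(P,[3,50,97],axis=0).round(3).tolist())
            if t=='saddle_lug':
                for lo,hi in((-.125,-.08),(-.08,-.03),(-.125,-.03)):
                    Q=P[(P[:,2]>ez+lo)&(P[:,2]<ez+hi)]
                    if len(Q)>10: print(lo,len(Q),cv2.minAreaRect((Q[:,:2]*1000).astype(np.float32)),Q.mean(0).round(4))
    for a in range(1): pass
E
python3 m.py 2; python3 -c "
import cv2
a=cv2.imread('pics/top2.png')[120:270,100:300];cv2.imwrite('pics/t2c.png',cv2.resize(a,(800,600)))
a=cv2.imread('pics/side2.png')[100:350,140:440];cv2.imwrite('pics/s2c.png',cv2.resize(a,(720,600)))"
```

```text
7.625 [0.56972565 0.08703248 0.31961549] [[0.974, 0.227, -0.001], [0.227, -0.974, -0.0], [-0.001, 0.0, -1.0]] [-0.62873968 -0.6599838  -5.70343696] [-0.03110067  0.00764433 -0.03427358] 0.00904699183023476
top saddle_lug 0.84 [201.9, 177.6] 546 [[0.537, 0.05, 0.212], [0.553, 0.075, 0.23], [0.578, 0.1, 0.28]]
-0.125 462 ((557.9942626953125, 77.20407104492188), (41.24223327636719, 56.46449279785156), 13.844090461730957) [0.5542 0.0725 0.2259]
-0.08 83 ((556.2902221679688, 81.47016906738281), (13.662776947021484, 25.566633224487305), 15.50649642944336) [0.5542 0.0833 0.2682]
-0.125 545 ((557.9942626953125, 77.20407104492188), (41.24223327636719, 56.46449279785156), 13.844090461730957) [0.5542 0.0742 0.2323]
top pipe_rig 0.69 [265.9, 171.6] 2944 [[0.542, -0.118, 0.012], [0.584, -0.052, 0.127], [0.651, 0.093, 0.144]]
side collar 0.56 [239.0, 262.9] 599 [[0.506, 0.14, 0.108], [0.556, 0.156, 0.126], [0.605, 0.169, 0.141]]
side pipe_rig 0.73 [241.1, 283.0] 7250 [[0.486, -0.085, 0.002], [0.554, 0.216, 0.103], [0.656, 0.267, 0.14]]
```

View pics/s2c.png

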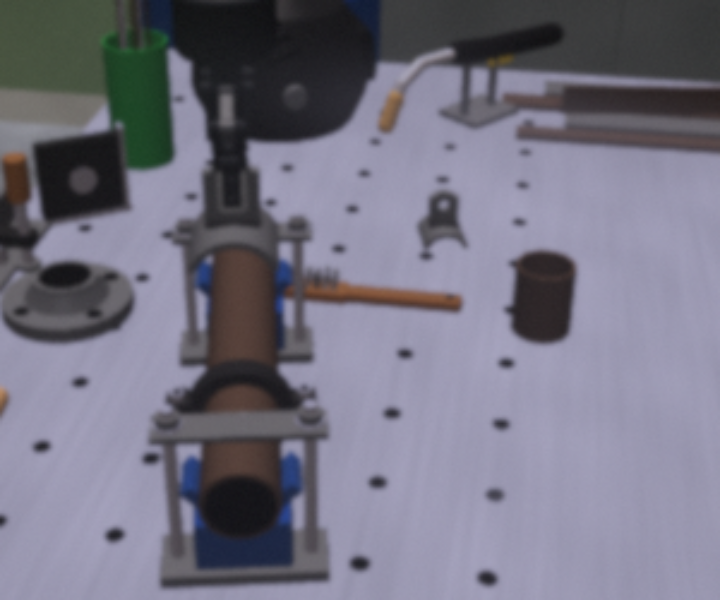

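The crop shows the saddle held upright above the pipe (shell at (235,235), lug at (232,195)), clear of the collar at (240,385). Next I measure its sideways offset and yaw against the pipe from the depth data.

```bash
cat > q.py <<'E'
from h import *
o=bot.get_obs(); ez=o['eef_pos'][2]; T=R.from_quat(o['tool_rot']).as_matrix()
u=np.array([-np.sin(np.radians(12.75)),np.cos(np.radians(12.75))]); n=np.array([u[1],-u[0]])
e=np.array(o['eef_pos'][:2]); print('clock',o['clock'],'tcp along,across',e@u,e@n)
for c in('side','top'):
    p,d=look(c); P=pts(c,d,np.ones(d.shape,bool))
    a=P[:,:2]@u; b=P[:,:2]@n; z=P[:,2]; 
    near=(abs(a-e@u)<.06)&(abs(b-e@n)<.06)
    for nm,m in (('shell',near&(z>ez-.120)&(z<ez-.092)),('lug',near&(z>ez-.08)&(z<ez-.04)),
      ('pipe',(abs(z-.118)<.016)&(abs(b-.583*1.0+.014)<.1)&(a>-.1)&(a<.0)&(abs(b-e@n)<.05)),('pipe2',(abs(z-.118)<.016)&(a>.02)&(a<.1)&(abs(b-e@n)<.05)),('collar',(z>.1315)&(z<.150)&(a>.0)&(abs(b-e@n)<.03))):
        if m.sum()<15: continue
        A,B,Z=a[m],b[m],z[m]
        print(c,nm,m.sum(),'along',np.percentile(A,[2,98]).round(4),'across',np.percentile(B,[2,50,98]).round(4),'z',np.percentile(Z,[2,98]).round(4),end=' ')
        if nm!='lug' :
            s=np.linalg.lstsq(np.c_[2*B,2*Z,np.ones(len(B))],B**2+Z**2,rcond=None)[0]; print('circ',s[:2].round(4),np.sqrt(s[2]+s[0]**2+s[1]**2).round(4))
        else: print()
E
python3 q.py
```

```text
clock 8.025 tcp along,across -0.04350607937690822 0.5747889059151484
side shell 367 along [-0.0761 -0.0049] across [0.5427 0.5592 0.6117] z [0.2079 0.2276] circ [0.5774 0.1953] 0.0364
side lug 437 along [-0.0428 -0.0228] across [0.556  0.5765 0.5985] z [0.2408 0.2791] 
side pipe 729 along [-0.0985 -0.0064] across [0.5469 0.5741 0.6028] z [0.1075 0.1298] circ [0.5752 0.0992] 0.0295
side pipe2 860 along [0.0225 0.0982] across [0.5269 0.5733 0.6231] z [0.1038 0.1339] circ [0.5745 0.0951] 0.0396
side collar 628 along [0.016 0.107] across [0.5466 0.5749 0.6026] z [0.1319 0.1409] circ [0.575  0.1195] 0.0227
top shell 242 along [-0.0775 -0.0249] across [0.5409 0.5477 0.5575] z [0.2094 0.2277] circ [0.555  0.2136] 0.0121
top lug 90 along [-0.0603 -0.0317] across [0.5536 0.5598 0.5698] z [0.2427 0.2796] 
top pipe 562 along [-0.0987 -0.0129] across [0.5438 0.5557 0.5972] z [0.1041 0.1314] circ [0.5729 0.1018] 0.0287
```

View pics/t2c.png

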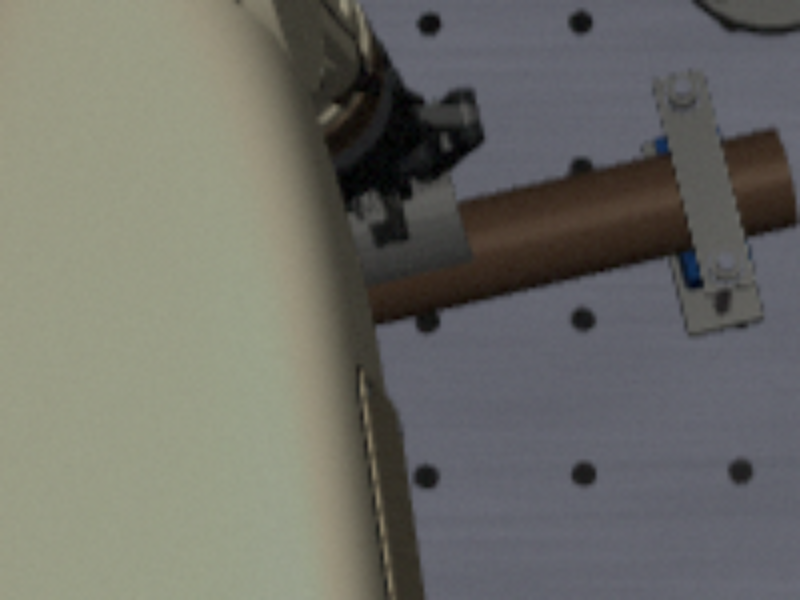

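The top crop shows the shell above the pipe at (420,240), axis parallel to it. The depth data puts the gap to the collar at about 21 mm and the saddle about 2 mm too far in +x. I correct that and lower it.

{"name": "step_arm", "arguments": {"rows": [[[-1, 0, 10], 0.2], [[-2, 0, 30], 0.3], [[-2, 0, 52], 0.3], [[-2, 0, 70], 0.3], [[-2, 0, 82], 0.3], [[-2, 0, 88], 0.3], [[-2, 0, 90], 0.3], [[-2, 0, 90], 0.3], [[-2, 0, 90], 0.3]]}}

```text
clock: 9.25
eef_pos: [0.5686, 0.085, 0.2306]
tool_rot: [0.994, 0.111, 0.001, -0.0]
ft_force: [-1.1, -0.6, -5.3]
grip_width: 0.0093
grasp_force: 59.6
```

```bash
python3 q.py | grep -v pipe2; python3 -c "
from h import *
print(bot.get_obs())"
```

```text
clock 9.25 tcp along,across -0.04262275446769897 0.573298463302797
side shell 520 along [-0.0739  0.0165] across [0.5421 0.5718 0.6107] z [0.1151 0.1382] circ [0.576  0.1135] 0.0296
side lug 374 along [-0.043  -0.0217] across [0.5549 0.576  0.5973] z [0.1511 0.189 ] 
side pipe 377 along [-0.0754 -0.004 ] across [0.5421 0.5719 0.6107] z [0.1128 0.1337] circ [0.5761 0.1161] 0.0282
side collar 625 along [0.0164 0.1071] across [0.5463 0.5744 0.601 ] z [0.1318 0.1407] circ [0.574  0.1175] 0.0241
top shell 418 along [-0.1018 -0.0289] across [0.5399 0.5522 0.5906] z [0.1131 0.1379] circ [0.5635 0.1212] 0.0181
top lug 67 along [-0.0593 -0.0322] across [0.5522 0.5584 0.568 ] z [0.1527 0.1902] 
top pipe 340 along [-0.0993 -0.0291] across [0.5398 0.551  0.5895] z [0.1075 0.1332] circ [0.5633 0.1174] 0.0193
{'clock': 9.35, 'joint_pos': array([ 1.48331295e-01,  4.26612716e-01,  7.56908348e-02,  1.21885048e+00,
       -2.37728462e-05,  3.06841842e+00]), 'joint_vel': array([-1.36622580e-03,  4.07757549e-04, -1.79800127e-03, -4.46033271e-04,
       -7.32992523e-05,  3.31751386e-03]), 'tau': array([ 8.11485606e-04, -4.81304705e+01,  2.63653368e+01, -1.12073318e-02,
        8.28501470e-05,  6.21554341e-05]), 'eef_pos': array([0.56844885, 0.08493709, 0.23045033]), 'tool_rot': array([ 9.93873049e-01,  1.10526465e-01,  5.12068991e-04, -7.35704349e-06]), 'ft_force': array([ 0.40374873, -0.86359755, -4.89579521]), 'ft_torque': array([ 0.01549927, -0.03578882,  0.01986799]), 'grasp_force': 59.56126570701599, 'grip_width': 0.009433656905330733}
```

{"name": "step_arm", "arguments": {"rows": [[[-0.5, 0, 1], 0], [[-1, 0, 3], 0], [[-1, 0, 5], 0], [[-1, 0, 6], 0], [[-1, 0, 6.5], 0], [[-1, 0, 6.5], 0]]}}

```text
clock: 10.1
eef_pos: [0.5672, 0.0847, 0.2234]
tool_rot: [0.994, 0.111, -0.0, -0.0]
ft_force: [-0.7, -0.5, -4.1]
grip_width: 0.0091
grasp_force: 59.6
```

{"name": "step_arm", "arguments": {"rows": [[[0, 0, 0.5], 0], [[0, 0, 1], 0], [[0, 0, 1], 0]]}}

```text
clock: 10.48
eef_pos: [0.5672, 0.0847, 0.2224]
tool_rot: [0.994, 0.111, -0.0, -0.0]
ft_force: [-0.9, 0.7, -4.6]
grip_width: 0.0091
grasp_force: 59.6
```

{"name": "step_arm", "arguments": {"rows": [[[0, 0, 0.5], 0], [[0, 0, 1], 0], [[0, 0, 1], 0]]}}

```text
clock: 10.85
eef_pos: [0.5673, 0.0847, 0.2221]
tool_rot: [0.994, 0.111, 0.0, -0.0]
ft_force: [-2.0, -0.1, 0.3]
grip_width: 0.0093
grasp_force: 60.5
```

{"name": "step_arm", "arguments": {"rows": [[[0, 0, 0.5], 0], [[0, 0, 0.5], 0], [[0, 0, 0.5], 0]]}}

```text
clock: 11.22
eef_pos: [0.5673, 0.0846, 0.2221]
tool_rot: [0.994, 0.11, 0.001, -0.0]
ft_force: [-3.5, -1.1, 6.2]
grip_width: 0.0095
grasp_force: 61.2
```

{"name": "step_arm", "arguments": {"rows": [[[-0.4, 0, 0], 0], [[-0.8, 0, -0.2], 0], [[-0.8, 0, -0.2], 0], [[-0.8, 0, -0.2], 0]]}}

```text
clock: 11.72
eef_pos: [0.5671, 0.0846, 0.2221]
tool_rot: [0.994, 0.111, 0.001, -0.0]
ft_force: [-1.3, 0.0, 6.4]
grip_width: 0.0093
grasp_force: 61.3
```

```bash
python3 q.py | grep -v pipe
python3 - <<'E'
from h import *
o=bot.get_obs(); print(o['eef_pos'],o['ft_force'],o['ft_torque'],o['joint_pos'][5])
p,d=look('side'); cv2.imwrite('pics/s3c.png',cv2.resize(p[150:300,160:340,::-1],(720,600)))
E
```

```text
clock 11.725 tcp along,across -0.042640698548017324 0.5718299568112089
side shell 386 along [-0.0786  0.0164] across [0.5403 0.5584 0.6096] z [0.1111 0.1298] circ [0.5749 0.0935] 0.0395
side lug 371 along [-0.0441 -0.0219] across [0.5532 0.574  0.596 ] z [0.1438 0.1805] 
side collar 627 along [0.0163 0.1073] across [0.5444 0.5732 0.6003] z [0.1318 0.1409] circ [0.5727 0.1201] 0.0223
top shell 367 along [-0.1018 -0.0291] across [0.5386 0.5493 0.5869] z [0.1075 0.1298] circ [0.5648 0.1093] 0.0225
top lug 62 along [-0.059  -0.0333] across [0.5509 0.556  0.5664] z [0.1461 0.1817] 
[0.56715185 0.08463494 0.22206424] [-1.93600942 -0.96708937  5.04310223] [0.00319915 0.34467972 0.01658048] 3.068189595790284
```

View pics/s3c.png

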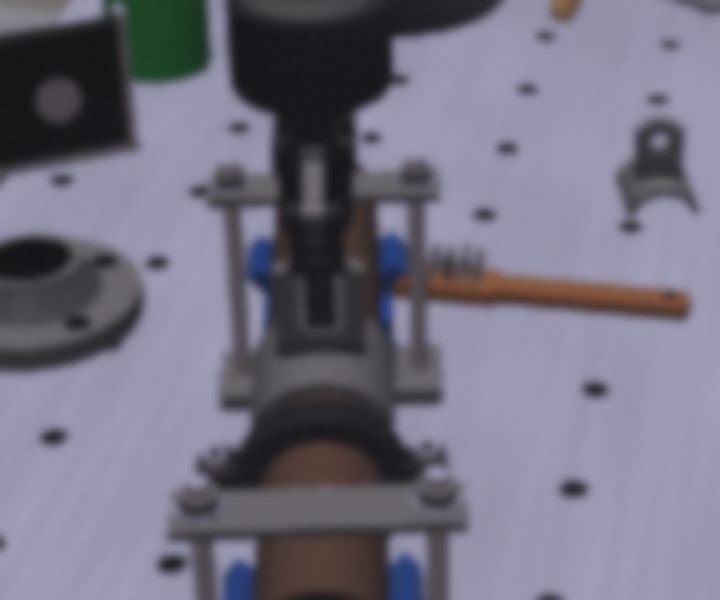

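The crop shows the saddle seated on the pipe: shell at (320,370), lug upright at (320,310), small gap to the black collar at (325,420). Next I slide it.

{"name": "step_arm", "arguments": {"rows": [[[-0.5, 0, -0.2], 0], [[-0.5, -1, -0.2], 0], [[-0.5, -2.5, -0.2], 0], [[-0.5, -4, -0.2], 0], [[-0.5, -6, -0.2], 0], [[-0.5, -8, -0.2], 0], [[-0.5, -10, -0.2], 0], [[-0.5, -12, -0.2], 0], [[-0.5, -13, -0.2], 0], [[-0.5, -13, -0.2], 0]]}}

```text
clock: 13.12
eef_pos: [0.5645, 0.0955, 0.2222]
tool_rot: [0.994, 0.11, 0.002, 0.002]
ft_force: [1.4, -5.8, 6.2]
grip_width: 0.0094
grasp_force: 61.2
```

```bash
cat > f.py <<'E'
from h import *
o=bot.get_obs(); u=np.array([-.2207,.9753]); n=np.array([.9753,.2207]);f=o['ft_force'];e=o['eef_pos']
print(o['clock'],'along',(e[:2]@u*1000).round(2),'across',(e[:2]@n*1000).round(2),'z',e[2].round(4),'F along',(f[:2]@u).round(2),'across',(f[:2]@n).round(2),'z',f[2].round(2),o['ft_torque'].round(2),o['grip_width'].round(4))
E
python3 f.py
```

```text
Traceback (most recent call last):
  File "f.py", line 3, in <module>
    print(o['clock'],'along',(e[:2]@u*1000).round(2),'across',(e[:2]@n*1000).round(2),'z',e[2].round(4),'F along',(f[:2]@u).round(2),'across',(f[:2]@n).round(2),'z',f[2].round(2),o['ft_torque'].round(2),o['grip_width'].round(4))
                                                                                                                                                                                                           ^^^^^^^^^^^^^^^^^^^^^
AttributeError: 'float' object has no attribute 'round'
```

{"name": "step_arm", "arguments": {"rows": [[[0, 0, -0.3], 0], [[0, -0.5, -0.4], 0], [[0, -1, -0.4], 0], [[0, -1.5, -0.4], 0], [[0, -2, -0.4], 0], [[0, -2.5, -0.4], 0], [[0, -3, -0.4], 0], [[0, -3, -0.4], 0]]}}

```text
clock: 14.12
eef_pos: [0.5637, 0.0986, 0.2222]
tool_rot: [0.994, 0.11, 0.001, 0.002]
ft_force: [2.0, -5.1, 3.9]
grip_width: 0.0093
grasp_force: 61.0
```

```bash
sed -i "s/o\['grip_width'\].round(4)/o['grip_width']/" f.py; python3 f.py; python3 q.py | egrep 'side (shell|lug|collar)'
```

```text
14.125 along -28.2 across 571.56 z 0.2222 F along -5.39 across 0.79 z 3.87 [-0.86 -0.49 -0.05] 0.00933235295728377
side shell 475 along [-0.0641  0.0315] across [0.5203 0.5526 0.6279] z [0.1099 0.1297] circ [0.5748 0.0788] 0.0541
side lug 375 along [-0.0283 -0.008 ] across [0.5533 0.5741 0.5955] z [0.1427 0.1816] 
side collar 661 along [0.0038 0.1074] across [0.5444 0.5731 0.6002] z [0.1319 0.141 ] circ [0.5728 0.1187] 0.0231
```

{"name": "step_arm", "arguments": {"rows": [[[0.2, -0.5, -0.1], 0], [[0.2, -1, -0.2], 0], [[0.2, -1.5, -0.2], 0], [[0.2, -2, -0.2], 0], [[0.2, -2.5, -0.2], 0], [[0.2, -3, -0.2], 0], [[0.2, -3.5, -0.2], 0], [[0.2, -4, -0.2], 0], [[0.2, -4, -0.2], 0]]}}

```text
clock: 15.35
eef_pos: [0.5628, 0.1027, 0.2222]
tool_rot: [0.994, 0.11, 0.001, 0.001]
ft_force: [2.2, -4.7, 4.0]
grip_width: 0.0093
grasp_force: 60.9
```

```bash
python3 f.py
```

```text
15.35 along -24.0 across 571.59 z 0.2222 F along -5.07 across 1.12 z 4.03 [-0.81 -0.51 -0.08] 0.00933368356607545
```

{"name": "step_arm", "arguments": {"rows": [[[0, -0.3, 0], 0], [[0, -0.6, 0], 0], [[0, -0.9, 0], 0], [[0, -1.2, 0], 0], [[0, -1.2, 0], 0]]}}

```text
clock: 15.98
eef_pos: [0.5625, 0.1039, 0.2222]
tool_rot: [0.994, 0.11, 0.001, 0.001]
ft_force: [2.6, -4.1, 2.8]
grip_width: 0.0092
grasp_force: 60.9
```

```bash
python3 f.py
```

```text
15.975 along -22.77 across 571.59 z 0.2222 F along -4.53 across 1.66 z 2.8 [-0.88 -0.48 -0.07] 0.009176266252828236
```

{"name": "step_arm", "arguments": {"rows": [[[0.2, -0.3, -0.1], 0], [[0.2, -0.6, -0.1], 0], [[0.2, -0.9, -0.1], 0], [[0.2, -1.2, -0.1], 0], [[0.2, -1.2, -0.1], 0]]}}

```text
clock: 16.6
eef_pos: [0.5625, 0.1044, 0.2223]
tool_rot: [0.994, 0.11, 0.001, 0.002]
ft_force: [3.2, -6.9, 3.7]
grip_width: 0.0092
grasp_force: 60.9
```

```bash
python3 f.py
```

```text
16.6 along -22.37 across 571.64 z 0.2223 F along -7.44 across 1.62 z 3.68 [-1.38 -0.52 -0.06] 0.009165875025502153
```

{"name": "step_arm", "arguments": {"rows": [[[0, -0.3, 0], 0], [[0, -0.6, 0], 0], [[0, -0.9, 0], 0], [[0, -1.2, 0], 0], [[0, -1.2, 0], 0]]}}

```text
clock: 17.23
eef_pos: [0.5624, 0.1046, 0.2223]
tool_rot: [0.994, 0.109, 0.001, 0.003]
ft_force: [3.5, -10.0, 4.5]
grip_width: 0.0091
grasp_force: 60.9
```

```bash
python3 f.py
```

```text
17.225 along -22.1 across 571.62 z 0.2223 F along -10.56 across 1.15 z 4.47 [-1.94 -0.65  0.06] 0.009138802303204142
```

{"name": "step_arm", "arguments": {"rows": [[[0, -0.4, 0], 0], [[0, -0.8, 0], 0], [[0, -1.2, 0], 0], [[0, -1.6, 0], 0], [[0, -2, 0], 0], [[0, -2, 0], 0], [[0, -2, 0], 0]]}}

```text
clock: 18.1
eef_pos: [0.5623, 0.1051, 0.2225]
tool_rot: [0.994, 0.109, 0.001, 0.005]
ft_force: [3.6, -13.4, 4.9]
grip_width: 0.0093
grasp_force: 60.9
```

```bash
python3 f.py; python3 q.py | egrep 'side (shell|lug|collar)';  python3 - <<'E'
from h import *
p,d=look('side'); cv2.imwrite('pics/s4c.png',cv2.resize(p[180:285,180:306,::-1],(720,600),interpolation=cv2.INTER_CUBIC))
E
```

```text
18.1 along -21.63 across 571.63 z 0.2225 F along -13.89 across 0.54 z 4.9 [-2.88 -0.74  0.07] 0.009262162726485891
side shell 719 along [-0.0551  0.0371] across [0.5214 0.5605 0.6265] z [0.1053 0.1301] circ [0.5749 0.0853] 0.0482
side lug 372 along [-0.0219 -0.0017] across [0.5534 0.574  0.596 ] z [0.1434 0.1813] 
side collar 654 along [0.0023 0.1073] across [0.5445 0.5734 0.5996] z [0.1318 0.1407] circ [0.5726 0.1203] 0.0219
```

View pics/s4c.png

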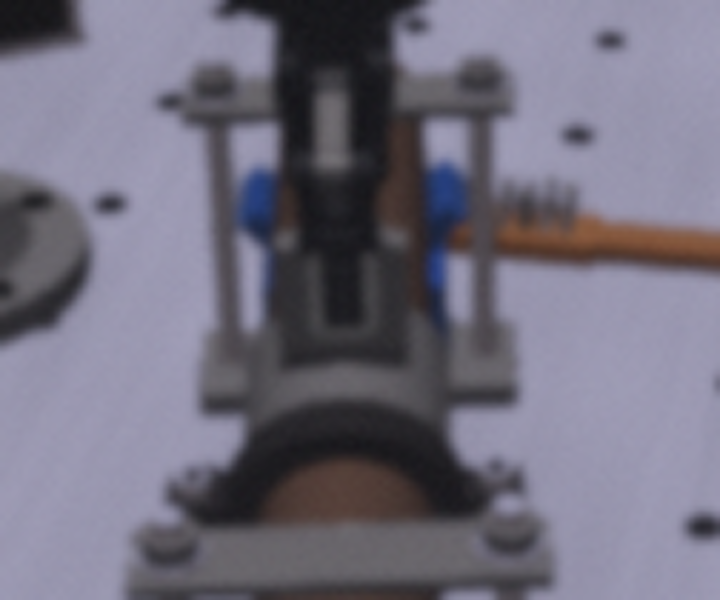

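The crop shows the shell's end meeting the collar at (345,400) with no gap, lug upright. Next I trim the push slightly and hold.

{"name": "step_arm", "arguments": {"rows": [[[0, -0.3, 0], 0], [[0, -0.6, 0], 0], [[0, -0.6, 0], 0], [[0, -0.6, 0], 0], [[0, -0.6, 0], 0], [[0, -0.6, 0], 0], [[0, -0.6, 0], 0], [[0, -0.6, 0], 0]]}}

```text
clock: 19.25
eef_pos: [0.5623, 0.1052, 0.2225]
tool_rot: [0.994, 0.109, 0.002, 0.006]
ft_force: [2.6, -15.5, 5.2]
grip_width: 0.0094
grasp_force: 60.9
```

```bash
python3 f.py
```

```text
19.25 along -21.55 across 571.62 z 0.2225 F along -15.66 across -0.92 z 5.22 [-3.25 -0.81  0.1 ] 0.009387414696475058
```

{"name": "step_arm", "arguments": {"rows": [[[0, 0, 0], 0], [[0, 0, 0], 0], [[0, 0, 0], 0], [[0, 0, 0], 0], [[0, 0, 0], 0], [[0, 0, 0], 0], [[0, 0, 0], 0], [[0, 0, 0], 0], [[0, 0, 0], 0], [[0, 0, 0], 0], [[0, 0, 0], 0], [[0, 0, 0], 0]]}}

```text
clock: 20.75
eef_pos: [0.5623, 0.1052, 0.2226]
tool_rot: [0.994, 0.109, 0.002, 0.006]
ft_force: [3.6, -14.9, 5.0]
grip_width: 0.009
grasp_force: 60.9
```

{"name": "step_arm", "arguments": {"rows": [[[0, 0, 0], 0], [[0, 0, 0], 0], [[0, 0, 0], 0], [[0, 0, 0], 0], [[0, 0, 0], 0], [[0, 0, 0], 0], [[0, 0, 0], 0], [[0, 0, 0], 0], [[0, 0, 0], 0], [[0, 0, 0], 0], [[0, 0, 0], 0], [[0, 0, 0], 0]]}}

```text
clock: 22.25
eef_pos: [0.5623, 0.1051, 0.2226]
tool_rot: [0.994, 0.109, 0.002, 0.006]
ft_force: [4.1, -14.7, 5.9]
grip_width: 0.009
grasp_force: 60.9
```

{"name": "step_arm", "arguments": {"rows": [[[0, 0, 0], 0], [[0, 0, 0], 0], [[0, 0, 0], 0], [[0, 0, 0], 0], [[0, 0, 0], 0], [[0, 0, 0], 0], [[0, 0, 0], 0], [[0, 0, 0], 0], [[0, 0, 0], 0], [[0, 0, 0], 0], [[0, 0, 0], 0], [[0, 0, 0], 0]]}}

```text
clock: 23.75
eef_pos: [0.5623, 0.1052, 0.2226]
tool_rot: [0.994, 0.109, 0.002, 0.006]
ft_force: [4.0, -14.2, 4.4]
grip_width: 0.0091
grasp_force: 60.9
```

```bash
python3 f.py; python3 q.py | egrep 'side (lug|collar)'
```

```text
23.75 along -21.53 across 571.64 z 0.2226 F along -14.71 across 0.77 z 4.41 [-3.17 -0.78  0.11] 0.009141475449322282
side lug 370 along [-0.0235 -0.0016] across [0.5534 0.5739 0.5957] z [0.143  0.1809] 
side collar 656 along [0.0022 0.1073] across [0.5445 0.5731 0.6001] z [0.1318 0.1408] circ [0.5727 0.1206] 0.0216
```

```bash
python3 -c "
from workcell import bot
print(bot.job_done())"
```

```text
the job is handed in; nothing more can be done
None
```

I handed the job in with the larger saddle seated on the pipe, butted against the collar and still gripped by its lug. It had been held there for over 4 s at an estimated 10 N on the collar (about 15 N at the wrist, less roughly 5 N of sliding friction). The pushing load tilts the tool about 0.6°, and I could not measure how square the end sits to the collar to better than that.

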